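# Refit the bayonet filler cap on a hydraulic power pack

## Task

The hydraulic power pack has been topped up: put its bayonet filler cap (the grey one with the raised wing) back on the slanting filler neck. Feel for the two notches with the cap's lugs, push the cap down against its spring, give it about a quarter turn clockwise to the stop and let it spring up into its locked seat, then let go. Leave the other things on the bench where they are.

Things in the scene. Friction and masses are not known exactly. Their poses are not given: they have to be found in the camera images.
- cap: Grey bayonet filler cap, loose, crown up, 150 g. Origin: centre of its underside; z up through the crown; x along the wing and the two lugs (either end alike). Heights over the origin: two lugs 12 to 16 mm, 12 mm wide, 52 mm over their tips, on a 36 mm barrel; skirt from 18 mm; crown 24 to 30 mm, 74 mm across. Under it a sprung plunger disc, 34 mm: yields 10 mm, 4 N to start, then 1 N per mm.
- cap_wing (a point): Middle of the cap's wing, the raised bar to grip: 14 mm thick, 56 mm long, 24 mm tall, standing on the crown. 42 mm over the cap's origin, axes as the cap's.
- filler (a point): Centre of the filler neck's rim. z points out along the neck, 35 degrees from vertical; y level, across the tank; x up the slope. The neck is 64 mm outside, 36 mm tall; two lips 5.5 mm thick round a 40 mm bore, with two opposite notches 18 mm wide for the lugs. The notch line is not measured: as the flange was bolted on it lies within 25 degrees either way of y, to be seen or felt.
- power_pack: Grey hydraulic power pack, fixed; tank 260 x 200 x 170 mm, motor above to 312 mm; origin under the tank's centre. Cap origin on the filler's z: -12 mm lugs on lips, -14 plunger on its seat, -24 pushed right down (14 N). Below -21.5 it turns clockwise seen from outside, 75 degrees from notch to seat, stop 5 further on (it cannot turn the other way); let up there it springs to -19, locked.
- screw_cap: Bystander: plain round grey screw cap, no wing, 74 mm across, 27 mm tall; origin at the centre of its underside.
- pipe_reducer: Bystander: steel pipe reducer, 60 mm across, 50 mm tall; origin at the centre of its underside.
- bolt_bin: Bystander: open yellow bin of bolts, 130 x 90 x 70 mm; origin at the centre of its underside.
- spanner: Bystander: steel spanner 190 mm long, lying flat; origin at its underside.
Not all that is in view belongs to the job. Leave any turquoise look-alike of the cap alone.

How it is judged:
By the outcome, as a careful person would: the job done as asked, in the order asked, and still so for the second after the job is handed in, with the robot touching nothing.
It also fails if it takes over 56 s, if anything falls off the work surface, if the arm or the gripper's body presses on something with over 40 N, if the wrist force passes 120 N, or if a joint passes its speed limit or range.

## Robot

A 6-joint arm with a two-finger parallel gripper is mounted at the origin on the work surface. World frame = base frame: x ahead of the robot, y to its left, z up, the work surface at z = 0. Lengths are in mm, angles in rad, forces in N, time in s.
With the tool pointing down it reaches from about 425 to 950 mm from the base axis. Payload 14.7 kg.
Tool frame: the origin (TCP) lies midway between the tips of the shut fingers; the grasp point (between the pads) lies behind it (grip_point_offset is the x of the grasp point in the tool frame, in mm); x points along the fingers, y is the direction in which the jaws open and shut, and the axes are right-handed (so a half turn about x gives the same grasp; the last joint's range is limited). The gripper opens to 85 mm and grips with 20 to 120 N. Pads are 22 mm wide; open, the fingers measure 114 mm over their backs; the gripper's body (76 mm by 85 mm) begins 54 mm behind the grasp point. The pads swing forward as they close: fully open they stand 13 mm farther back than shut.
Start: joints at [-1.178, 0.48, 1.596, -0, 1.065, -0.047], TCP at [276.758, -588.131, 231.297] pointing down, gripper open.
Joint ranges: [-2.75, 2.75], [-0.82, 2.05], [0.23, 2.67], [-1.56, 4.7], [0.09, 2.69], [-2.92, 2.92]. Speed limits (rad/s): [1.89, 1.89, 2.39, 3.01, 3.01, 3.01].

## Interface

Orientations are given as a rotation vector (axis times angle).
In Python, from rig import get_state, get_image, get_calibration, job_done, grip_point_offset gives the robot as it stands. The module is installed in compiled form; this text tells all that it offers.
- The arm moves only by the shell command python3 -m crank 'ROWS' [FORCE]. ROWS is JSON, one flat list of numbers, 5 for each row, row after row: the shift along the tool's x, y, z in cm, then the turn about the tool's x in degrees, then the closure, from 0 (fully open) to 1 (shut). In form: [tx, ty, tz, turn, grip, tx, ty, tz, turn, grip, ...]. A call has 1 to 12 rows; each row is the pose to reach, as a shift and turn from the pose commanded when the call began, along the tool's axes at that moment; what a row does not reach only later rows make up. A row lasts 1/12 s, in which the tool goes at most 41.7 mm and 7.16 degrees, less where a joint would pass 70% of its speed; a pose out of reach is approached as far as the arm can. A call with a gripper value outside its range is refused whole. The fingers move at their own pace and stop on an object; FORCE is the grip in N (left out, the last holds). Time passes only in rows, so rows that repeat a pose let the fingers close. It gives the time, the measured TCP pose, the force and the opening at its end, in the units of the state.
- get_state(): the state, without advancing time (a new reading comes with each control period).
- get_image(name): name is "side" or "top" or "wrist"; returns the picture (420x560x3 uint8, blue, green, red); there is no depth.
- get_calibration(name): a dict with "fx", "fy", "cx", "cy" (pixels), "eye" and "attitude" of the camera in the world; the wrist camera has in their place "tool_from_camera" (4x4, takes a point from camera to tool coordinates, whose origin is the TCP and whose axes are the tool frame's). Camera axes: x right, y down, z forward; pixel columns grow to the right and rows downward; lengths in mm; the calibration is good to about 2 mm. A picture is of the moment at which its call begins: read the wrist's pose just before it. get_calibration takes no time and is no camera call.
- job_done(): hands the job in, once; it reports no verdict.
The state is a dict: "time_s": time; "q": joint angles; "qd": joint speeds; "joint_efforts": joint torques, N m; "position": TCP position; "tcp_rot": TCP orientation; "ft_force": force on the tool from outside, world axes, zero at the start; "torque": the same for the moment, N m; "gripper_width": finger opening in mm.
Only numpy, scipy, OpenCV 4.12 (cv2) and the standard library are available. Lean on these libraries where they do the work, as an engineer would, in place of code of your own. Each camera call takes 0.05 s, during which the arm holds its last target. There are 200 camera calls.

## Working session

There is one attempt and no reset: what is moved stays moved. The work goes in short steps, Python scripts to look and compute and a shell command to move; the robot and the scene stay as the last step left them, time stands still between calls to the robot, and variables do not carry over. Pictures are saved under pics/ and viewed, about 8 in all and at most 12, crops included, and the job is handed in when it is done.

```bash
mkdir -p pics; cat > h.py <<'E'
import numpy as np,cv2
from rig import *
from scipy.spatial.transform import Rotation as R
def cam(n):
    c=get_calibration(n);K=np.array([[c['fx'],0,c['cx']],[0,c['fy'],c['cy']],[0,0,1.]])
    if n=='wrist':
        s=get_state();T=np.eye(4);T[:3,:3]=R.from_rotvec(s['tcp_rot']).as_matrix();T[:3,3]=s['position']
        M=T@np.array(c['tool_from_camera']);return K,M[:3,:3],M[:3,3]
    a=np.array(c['attitude'],float)
    return K,(a if a.shape==(3,3) else R.from_rotvec(a).as_matrix()),np.array(c['eye'],float)
def ray(C,p):
    K,A,e=C;d=A@np.linalg.solve(K,[p[0],p[1],1.]);return e,d/np.linalg.norm(d)
def onz(C,p,z):
    e,d=ray(C,p);return e+d*(z-e[2])/d[2]
def two(C1,p1,C2,p2):
    e,d=ray(C1,p1);f,g=ray(C2,p2)
    s=np.linalg.lstsq(np.c_[d,-g],f-e,rcond=None)[0];a,b=e+d*s[0],f+g*s[1];return (a+b)/2,np.linalg.norm(a-b)
def proj(C,P):
    K,A,e=C;q=K@(A.T@(np.asarray(P,float)-e));return q[:2]/q[2]
def tool():
    s=get_state();return R.from_rotvec(s['tcp_rot']).as_matrix(),np.array(s['position'])
E
python3 - <<'E'
from h import *
for n in('side','top','wrist'):
    print(n,get_calibration(n)); cv2.imwrite(f'pics/{n}0.png',get_image(n))
print(get_state(),grip_point_offset)
a=[cv2.imread(f'pics/{n}0.png') for n in('side','top')]
E
```

```text
side {'fx': 545.7061059742352, 'fy': 545.7061059742352, 'cx': 272.51777231684576, 'cy': 208.7061507782556, 'eye': array([  35.3633138 ,  918.39379794, 1121.95248397]), 'attitude': array([-0.64478003,  2.63433126, -1.13795587])}
top {'fx': 388.85921799054756, 'fy': 388.85921799054756, 'cx': 276.0942517703379, 'cy': 202.9576140153826, 'eye': array([403.28736885, -22.9894992 , 955.25500114]), 'attitude': array([-2.12940577,  2.14441922, -0.10986305])}
wrist {'fx': 337.47671417433827, 'fy': 337.47671417433827, 'cx': 282.73060626739823, 'cy': 206.3211220670535, 'tool_from_camera': array([[ 1.42599051e-03, -2.77122078e-01,  9.60833659e-01,
        -1.43078228e+02],
       [ 9.99998980e-01,  3.14157260e-04, -1.39350774e-03,
        -4.15438235e-01],
       [ 8.43188901e-05,  9.60834666e-01,  2.77122243e-01,
        -7.05911011e+01],
       [ 0.00000000e+00,  0.00000000e+00,  0.00000000e+00,
         1.00000000e+00]])}
{'time_s': 0.15, 'q': array([-1.17761655e+00,  4.80686146e-01,  1.59670946e+00, -2.17746812e-05,
        1.06511091e+00, -4.66168800e-02]), 'qd': array([-0.00113115, -0.00150254, -0.00212534, -0.00034093, -0.00093818,
        0.00106685]), 'joint_efforts': array([ 1.59204134e-03, -9.51153946e+01, -4.30460143e+01, -2.13961022e-05,
        8.11420876e-03,  1.37437794e-05]), 'position': array([ 276.62696378, -587.86216337,  230.82822011]), 'tcp_rot': array([ 1.97805042,  0.44307925, -1.97840783]), 'ft_force': array([-0.70555441, -0.06972821,  0.34390829]), 'torque': array([ 0.01979542, -0.04338233,  0.01378103]), 'gripper_width': 85.42698197347823} -18.700000000000003
```

View pics/side0.png

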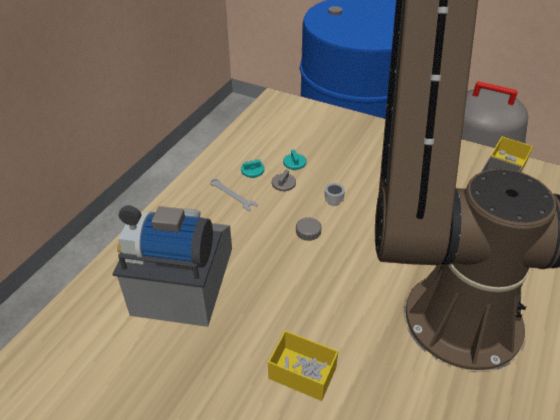

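View pics/top0.png

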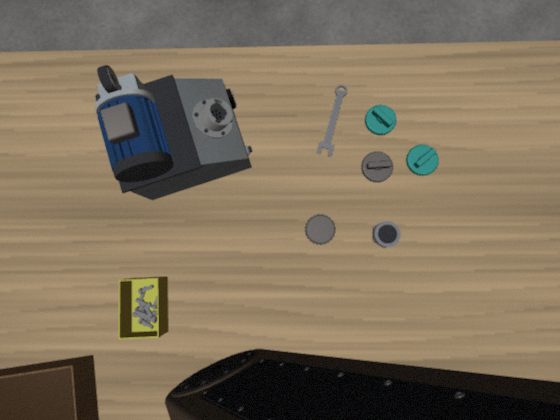

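The grey winged cap is at top (377,167) and side (284,181). Things it could be confused with, in the top view:
- Turquoise look-alikes at (380,120) and (423,160)
- Wingless screw cap at (320,229)
- Reducer at (387,234)

The filler neck is near top (217,114). The next crop is to check the cap and the filler.

```bash
python3 - <<'E'
from h import *
t=cv2.imread('pics/top0.png');s=cv2.imread('pics/side0.png')
r=lambda i,x,y,w,h,k:cv2.resize(i[y:y+h,x:x+w],None,fx=k,fy=k,interpolation=cv2.INTER_CUBIC)
out=np.hstack([r(t,340,130,76,76,5),r(t,180,78,76,76,5)])
cv2.imwrite('pics/c1.png',out)
C=cam('top');S=cam('side')
print('cap z30',onz(C,(377,167),30),'two',two(C,(377,167),S,(284,181)))
print('screw',onz(C,(320,229),27),two(C,(320,229),S,(309,229)))
for p in [(176,76),(239,78),(251,165),(124,180)]: print(p,onz(C,p,170))
E
```

```text
cap z30 [ 613.87093202 -237.76601984   30.        ] two (array([ 615.52042584, -238.00601395,   27.46554734]), np.float64(2.234121537848801))
screw [465.49529858 -97.96434404  27.        ] (array([466.42213052, -99.4632395 ,   9.57572413]), np.float64(0.5150698306514312))
(176, 76) [787.28252747 215.90729043 170.        ]
(239, 78) [779.99128353  79.81014146 170.        ]
(251, 165) [589.41434597  53.35905017 170.        ]
(124, 180) [560.77780825 318.32148649 170.        ]
```

View pics/c1.png

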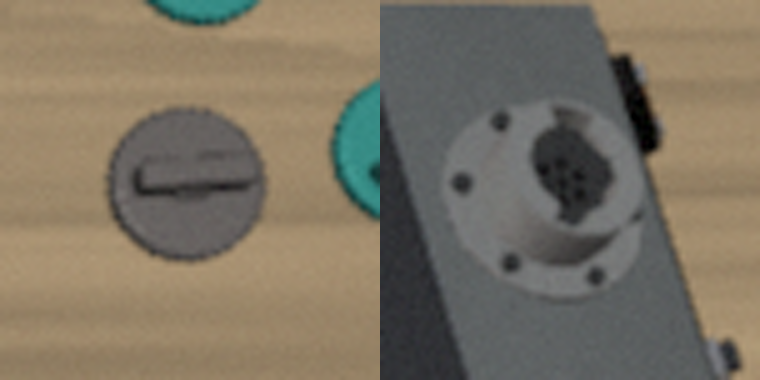

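```bash
python3 - <<'E'
from h import *
A,p=tool();print(A.round(4),p)
d=np.array([614,-238,200])-p;print('tool shift cm',A.T@d/10)
print('top cam axes',cam('top')[1].round(3))
E
```

```text
[[-4.000e-04  4.258e-01 -9.048e-01]
 [ 8.000e-04 -9.048e-01 -4.258e-01]
 [-1.000e+00 -9.000e-04 -0.000e+00]] [ 276.62696378 -587.86216337  230.82822011]
tool shift cm [  3.09969228 -17.28972105 -45.422486  ]
top cam axes [[-0.005 -0.991  0.134]
 [-0.999  0.009  0.031]
 [-0.032 -0.134 -0.99 ]]
```

```bash
python3 -m crank '[0,-1.4,-3.8,0,0, 0,-2.8,-7.6,0,0, 0,-4.3,-11.4,0,0, 0,-5.7,-15.1,0,0, 0,-7.2,-18.9,0,0, 0,-8.6,-22.7,0,0, 0,-10,-26.5,0,0, 0.5,-11.5,-30.3,0,0, 1,-13,-34,0,0, 1.5,-14.4,-37.8,0,0, 2,-15.8,-41.5,0,0, 3,-17.3,-45.4,0,0]'
python3 - <<'E'
from h import *
cv2.imwrite('pics/w1.png',get_image('wrist'))
A,p=tool();print(A.round(3),p,get_state()['q'])
C=cam('wrist');print(proj(C,[614,-238,42]))
E
```

```text
time_s: 1.15
position: [614.4, -237.7, 202.0]
tcp_rot: [1.978, 0.441, -1.977]
ft_force: [0.0, -1.0, 0.2]
gripper_width: 85.4
[[ 0.001  0.428 -0.904]
 [ 0.002 -0.904 -0.428]
 [-1.    -0.001 -0.002]] [ 618.17880493 -232.19781265  199.64031237] [-0.40655242  0.52470248  1.6031912   0.0028039   1.01350288  0.72076692]
[287.65982547 196.31938964]
```

View pics/w1.png

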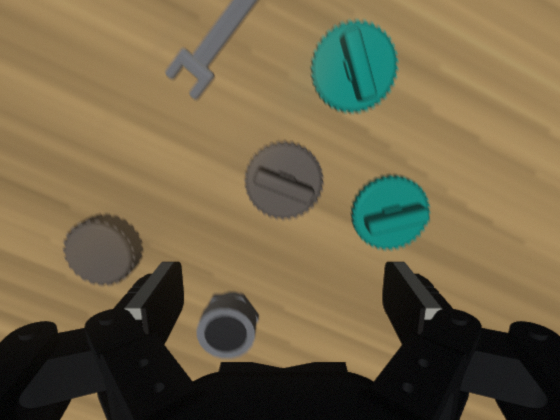

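The tool stays pointing down, and the rows can't tilt it, but the neck leans 35°. So I'll test what the arm does at the edge of its reach.

```bash
python3 -m crank '[-50,0,-60,0,0,-50,0,-60,0,0,-50,0,-60,0,0,-50,0,-60,0,0,-50,0,-60,0,0,-50,0,-60,0,0,-50,0,-60,0,0,-50,0,-60,0,0,-50,0,-60,0,0,-50,0,-60,0,0,-50,0,-60,0,0,-50,0,-60,0,0]'
python3 -c "
from h import *
A,p=tool();print(A.round(3),p,get_state()['q'])"
python3 -m crank '[0,0,0,0,0,0,0,0,0,0]'
python3 -c "
from h import *
A,p=tool();print(A.round(3),p,get_state()['q'])"
```

```text
time_s: 2.2
position: [893.4, -93.0, 464.5]
tcp_rot: [1.992, 0.435, -1.961]
ft_force: [-22.5, 3.4, 15.1]
gripper_width: 85.1
[[ 0.016  0.425 -0.905]
 [-0.002 -0.905 -0.425]
 [-1.     0.009 -0.014]] [893.40450012 -92.97667441 464.51821513] [-1.37651501e-01  9.12504230e-01  2.34127441e-01  5.66378080e-04
  1.97849808e+00  9.94618834e-01]
time_s: 2.37
position: [894.4, -91.7, 466.5]
tcp_rot: [1.996, 0.436, -1.953]
ft_force: [0.6, 0.3, 0.1]
gripper_width: 85.3
[[ 0.022  0.427 -0.904]
 [-0.002 -0.904 -0.427]
 [-1.     0.012 -0.019]] [894.36176667 -91.74354808 466.46870373] [-1.36247389e-01  9.09238315e-01  2.36516143e-01  8.31896207e-04
  1.97358112e+00  9.93760453e-01]
```

The tilt changed slightly at the limit and held afterwards. I'll see whether it builds up.

```bash
python3 -m crank '[0,0,-60,0,0,0,0,-60,0,0,0,0,-60,0,0,0,0,-60,0,0,0,0,-60,0,0,0,0,-60,0,0]'
python3 -c "
from h import *
A,p=tool();print(A.round(3),p,get_state()['q'])"
python3 -m crank '[60,0,0,0,0,60,0,0,0,0,60,0,0,0,0,60,0,0,0,0,60,0,0,0,0,60,0,0,0,0]'
python3 -c "
from h import *
A,p=tool();print(A.round(3),p,get_state()['q'])"
```

```text
time_s: 2.87
position: [950.9, 8.5, 393.5]
tcp_rot: [2.026, 0.427, -1.916]
ft_force: [-1.0, -0.3, 0.4]
gripper_width: 85.4
[[ 0.057  0.426 -0.903]
 [-0.002 -0.904 -0.427]
 [-0.998  0.026 -0.05 ]] [950.87375875   8.48257994 393.48958423] [-2.26498524e-02  9.90177374e-01  2.36055891e-01 -7.97650449e-04
  1.85865989e+00  1.10720789e+00]
time_s: 3.37
position: [964.7, 6.6, 148.1]
tcp_rot: [2.028, 0.426, -1.914]
ft_force: [0.7, 0.4, 0.8]
gripper_width: 85.2
[[ 0.058  0.425 -0.903]
 [-0.002 -0.905 -0.426]
 [-0.998  0.027 -0.052]] [964.66604062   6.56509383 148.14897293] [-2.42713348e-02  1.02334483e+00  7.21076923e-01 -8.99499473e-04
  1.33905399e+00  1.10656383e+00]
```

Tilt does build up by overreaching, along the arm's radial direction, and it is kept. So I can get 35° by overreaching at the azimuth where "outward" matches the neck's tilt. Next I'll raise the tool and look at the filler closely.

```bash
python3 -m crank '[-4,0,0,0,0,-8,0,0,0,0,-12,0,0,0,0,-16,0,0,0,0,-20,-2,2,0,0,-23,-4,4,0,0,-26,-7,7,0,0,-28.6,-9.5,10,0,0,-28.6,-12.5,13,0,0,-28.6,-15,15.5,0,0,-28.6,-16.3,17.6,0,0,-28.6,-16.3,17.6,0,0]'
python3 - <<'E'
from h import *
np.savez('w2.npz',*cam('wrist'));i=get_image('wrist');cv2.imwrite('pics/w2.png',i)
t=get_image('top');cv2.imwrite('pics/top2.png',t)
A,p=tool();print(A.round(3),p)
c=cv2.resize(t[340:,:160],(320,160));j=i.copy();j[260:,:][-160:,:320]=c
cv2.imwrite('pics/w2b.png',cv2.resize(np.vstack([i,np.hstack([c,c*0])[:,:560] if c.shape[1]*2>=560 else c]),None,fx=1,fy=1))
E
```

```text
time_s: 4.37
position: [712.7, 81.2, 422.2]
tcp_rot: [2.023, 0.429, -1.919]
ft_force: [0.1, 0.1, -1.0]
gripper_width: 85.6
[[ 0.059  0.426 -0.903]
 [-0.002 -0.904 -0.427]
 [-0.998  0.027 -0.052]] [718.76559401  79.97199927 423.2728143 ]
```

View pics/w2b.png

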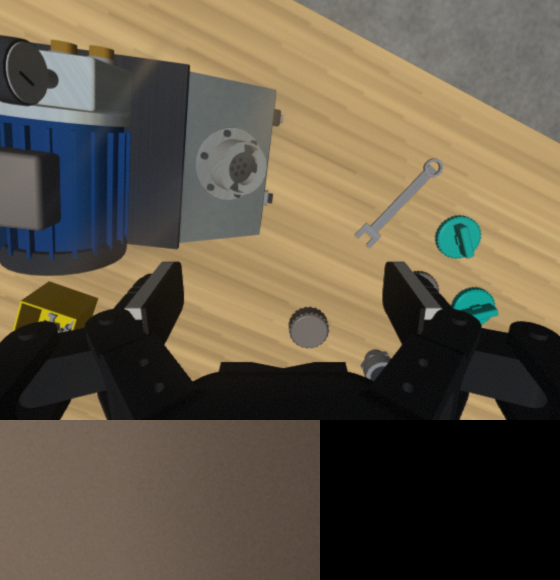

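```bash
python3 - <<'E'
from h import *
i=cv2.imread('pics/w2.png');t=cv2.imread('pics/top0.png')
a=cv2.resize(i[115:210,185:280],(570,570),interpolation=cv2.INTER_CUBIC)
cv2.imwrite('pics/c2.png',a)
z=np.load('w2.npz');W=(z['arr_0'],z['arr_1'],z['arr_2']);C=cam('top')
for zz in(170,):
  for a,b in(((189,75),(181,240)),):
    P,Q=onz(W,a,zz),onz(W,b,zz);d=P-Q;print(P,Q,np.linalg.norm(d),np.degrees(np.arctan2(d[1],d[0])))
for zz in (80,100,120,140):
    P,Q=onz(W,(275,90),zz),onz(W,(263,233),zz);d=P-Q;print(zz,P,Q,np.linalg.norm(d),np.degrees(np.arctan2(d[1],d[0])))
P,Q=onz(C,(176,76),170),onz(C,(203,178),170)
print(two(W,(241,168),C,(219,112.4)))
E
```

```text
[777.96541987 220.82797439 170.        ] [595.21369744 158.92383637 170.        ] 192.95158552063575 18.712964419421187
80 [812.52489861 132.1057693   80.        ] [618.2235231   61.64877702  80.        ] 206.68142704005422 19.93150816697668
100 [810.72851858 131.28480718 100.        ] [624.3833468   63.71287006 100.        ] 198.21828808766705 19.931508166976695
120 [808.93213856 130.46384506 120.        ] [630.54317051  65.77696309 120.        ] 189.75514913528008 19.931508166976684
140 [807.13575854 129.64288294 140.        ] [636.70299421  67.84105612 140.        ] 181.292010182893 19.931508166976684
(array([707.24816136, 125.79896506, 160.23402953]), np.float64(4.783181765905257))
```

View pics/c2.png

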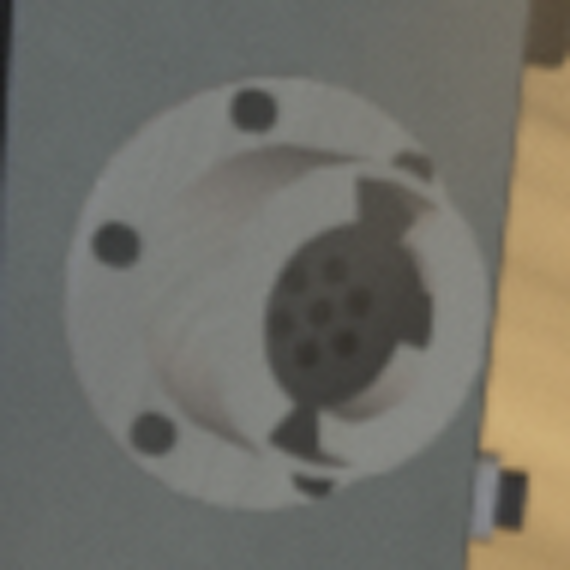

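```bash
cat >> h.py <<'E'
def filler(yaw=19.3):
    a=np.radians(yaw);h=np.array([np.sin(a),-np.cos(a),0]);t=np.radians(35)
    z=h*np.sin(t)+np.array([0,0,np.cos(t)]);x=-h*np.cos(t)+np.array([0,0,np.sin(t)]);return np.c_[x,np.cross(z,x),z]
def onplane(C,p,o,n):
    e,d=ray(C,p);return e+d*(((o-e)@n)/(d@n))
E
python3 - <<'E'
from h import *
z=np.load('w2.npz');W=(z['arr_0'],z['arr_1'],z['arr_2']);C=cam('top');F=filler();print(F.round(3))
w=lambda x,y:(185+x/6,115+y/6); t=lambda x,y:(180+(x-380)/5,78+y/5)
o,e=two(W,w(355,318),C,t(572,166));print('rim',o,e)
fw=two(W,w(278,293),C,t(543,198));print('flange',fw, 'axis',(o-fw[0])/np.linalg.norm(o-fw[0]),np.linalg.norm(o-fw[0]))
for n,cam_,pts in(('w',W,[w(397,185),w(310,458)]),('t',C,[t(572,110),t(572,220)])):
    q=[F.T@(onplane(cam_,p,o,F[:,2])-o) for p in pts];d=q[0]-q[1]
    print(n,np.round(q,1),np.linalg.norm(d),'angle from y',np.degrees(np.arctan2(d[0],d[1])))
E
```

```text
[[-0.271 -0.944  0.19 ]
 [ 0.773 -0.331 -0.541]
 [ 0.574  0.     0.819]]
rim [708.88418589 124.28992698 164.26029611] 0.4992489952669211
flange (array([703.45569764, 141.46261344, 140.9229874 ]), np.float64(1.0580457958203044)) axis [ 0.18414889 -0.58254362  0.79166415] 29.47879954680708
w [[ -6.9 -26.7   0. ]
 [  8.1  28.3  -0. ]] 56.94116627084411 angle from y -164.72075917360033
t [[ -9.7 -26.2  -0. ]
 [  8.6  24.7  -0. ]] 54.08849861971038 angle from y -160.24318083463223
```

The rim fits at about (709,124,164), its axis agrees with the tank edges, and the notch line lies about 17° clockwise of y. Next I go above the cap with the jaws turned across the wing.

```bash
python3 -m crank '[1,2.4,2.4,-6.5,0,2,4.8,4.8,-13,0,4,7.2,7.2,-19.5,0,6,9.6,9.6,-26,0,8.5,12,12,-32.5,0,11,14.4,14.4,-39,0,14,16.8,16.8,-45.5,0,17,19.2,19.2,-52,0,19.5,21.6,21.6,-58.5,0,21.7,23.7,24.2,-64.7,0,21.7,23.7,24.2,-64.7,0.3,21.7,23.7,24.2,-64.7,0.3]'
python3 -m crank '[0,0,0,0,0.3,0,0,0,0,0.3]'
python3 - <<'E'
from h import *
W=cam('wrist');i=get_image('wrist');cv2.imwrite('pics/w3.png',i);A,p=tool();print(A.round(3),p,get_state()['q'])
c0=proj(W,[614,-238,30]);print('pred',c0)
x,y=(c0-70).astype(int);c=i[y:y+140,x:x+140];print(x,y)
cv2.imwrite('pics/c3.png',cv2.resize(c,None,fx=4,fy=4,interpolation=cv2.INTER_CUBIC))
E
```

```text
time_s: 5.47
position: [614.0, -241.5, 197.0]
tcp_rot: [1.237, 1.165, -1.173]
ft_force: [0.1, 0.7, -0.8]
gripper_width: 64.2
time_s: 5.63
position: [616.2, -238.6, 200.4]
tcp_rot: [1.237, 1.162, -1.168]
ft_force: [1.2, 1.1, -0.1]
gripper_width: 60.0
[[ 0.06   0.998 -0.002]
 [-0.003 -0.002 -1.   ]
 [-0.998  0.06   0.003]] [ 616.22465311 -238.29639225  200.63812112] [-0.42736373  0.49653126  1.65343269  0.02754251  0.93632719 -0.44136463]
pred [269.84305584 185.99594137]
199 115
```

View pics/c3.png

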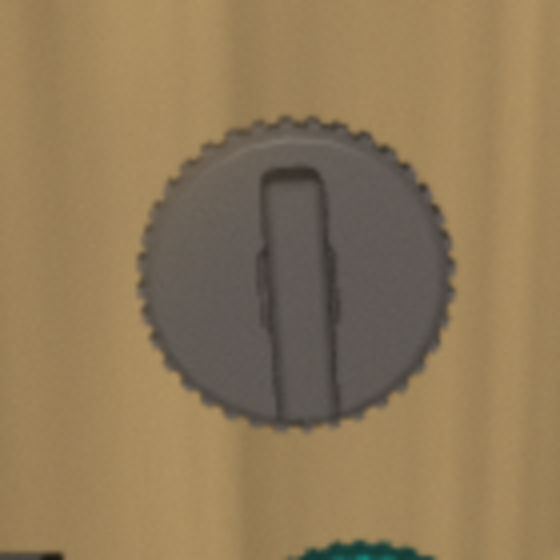

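The crop shows the grey cap. Its crown is centred at (297,275) in the crop, and the wing top runs from (293,172) to (308,414), nearly across the jaws.

```bash
python3 - <<'E'
from h import *
W=cam('wrist');A,p=tool();f=lambda x,y:(199+x/4,115+y/4)
P,Q=onz(W,f(293,172),54),onz(W,f(308,414),54);d=Q-P;print('wing',P,Q,(P+Q)/2,np.linalg.norm(d),np.degrees(np.arctan2(d[1],d[0])))
c=onz(W,f(297,275),30);print('crown',c)
m=(P+Q)/2*.5+c*.5;m[2]=0;print(m)
E
```

```text
wing [ 615.93122108 -207.84428386   54.        ] [ 618.74499574 -262.44877509   54.        ] [ 617.33810841 -235.14652948   54.        ] 54.676940204911574 -87.05015211648883
crown [ 617.29121056 -235.64172791   30.        ]
[ 617.31465948 -235.39412869    0.        ]
```

```bash
python3 -m crank '[4,-0.2,-0.1,-3,0.3,8,-0.4,-0.3,-3,0.3,11.5,-0.7,-0.3,-3,0.3,14,-0.8,-0.3,-3,0.3,15.6,-0.9,-0.3,-3,0.3,16.4,-0.9,-0.3,-3,0.3,16.6,-0.9,-0.3,-3,0.3,16.6,-0.9,-0.3,-3,0.3]'
python3 -m crank '[0,0,0,0,1,0,0,0,0,1,0,0,0,0,1,0,0,0,0,1,0,0,0,0,1,0,0,0,0,1]' 100
```

```text
time_s: 6.35
position: [616.2, -235.9, 34.0]
tcp_rot: [1.196, 1.187, -1.13]
ft_force: [0.1, -0.1, 0.8]
gripper_width: 59.6
time_s: 6.85
position: [615.8, -236.5, 33.9]
tcp_rot: [1.196, 1.186, -1.131]
ft_force: [1.6, -0.8, 4.4]
gripper_width: 11.8
```

```bash
python3 -m crank '[-1,0,0,0,1,-4,0,0,0,1,-8,0,0,0,1,-12,0,0,0,1,-16,0,0,0,1,-20,0,0,0,1,-24,0,0,0,1,-28,0,0,0,1,-32,0,0,0,1,-36,0,0,0,1,-38,0,0,0,1]'
python3 - <<'E'
from h import *
W=cam('wrist');i=get_image('wrist');cv2.imwrite('pics/w4.png',i)
A,p=tool();s=get_state();print(A.round(3),p,s['q'],s['gripper_width'])
for P in([420,120,430],[150,480,430],[-90,740,430]): print(A.T@(np.array(P)-p)/10)
E
```

```text
time_s: 7.77
position: [593.3, -235.6, 418.7]
tcp_rot: [1.196, 1.182, -1.129]
ft_force: [-0.1, 1.0, -1.6]
gripper_width: 11.9
[[ 0.065  0.997  0.05 ]
 [-0.006  0.051 -0.999]
 [-0.998  0.065  0.009]] [ 594.02512649 -235.97243606  421.04247405] [-0.43864011  0.30465172  1.40793751  0.02295288  1.36723853 -0.49317967] 11.653342889297203
[ -2.24238136 -15.47778805 -36.41734991]
[ -4.22157945 -40.55816692 -73.72763497]
[  -5.94557594  -63.15641983 -100.90017259]
```

View pics/w4.png

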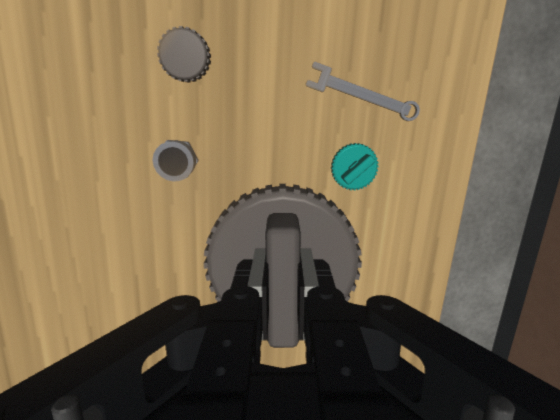

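Cap held squarely and lifted, the others undisturbed. I'll carry it round to about 97° azimuth.

```bash
python3 -m crank '[0,-1.5,-3.6,0,1,-0.2,-3,-7.2,0,1,-0.4,-4.6,-10.9,0,1,-0.6,-6.2,-14.5,0,1,-0.8,-7.7,-18.2,0,1,-1,-9.3,-21.8,0,1,-1.2,-10.8,-25.5,0,1,-1.5,-12.4,-29,0,1,-1.8,-14,-32.8,0,1,-2.2,-15.5,-36.4,0,1,-2.4,-17.8,-39.7,0,1,-2.5,-20,-43,0,1]' &&
python3 -m crank '[0,-2.3,-3.4,0,1,-0.2,-4.5,-6.7,0,1,-0.4,-6.8,-10,0,1,-0.5,-9,-13.4,0,1,-0.7,-11.3,-16.8,0,1,-0.9,-13.5,-20,0,1,-1,-15.8,-23.5,0,1,-1.2,-18,-27,0,1,-1.4,-20.5,-30.5,0,1,-1.6,-23,-33.8,0,1,-1.8,-25.5,-36.5,0,1,-2,-28,-39,0,1]'
python3 - <<'E'
from h import *
A,p=tool();s=get_state();print(A.round(3),p,s['q'],s['gripper_width'])
for P in([-90,740,430],[-100,850,430]): print(A.T@(np.array(P)-p)/10)
E
```

```text
time_s: 8.82
position: [368.8, 184.9, 424.1]
tcp_rot: [1.196, 1.187, -1.132]
ft_force: [1.3, 0.7, -2.1]
gripper_width: 11.7
time_s: 9.82
position: [68.7, 560.1, 425.4]
tcp_rot: [1.195, 1.187, -1.132]
ft_force: [0.5, 0.9, -1.8]
gripper_width: 11.8
[[ 0.058  0.997  0.051]
 [-0.003  0.051 -0.999]
 [-0.998  0.057  0.006]] [ 68.72897993 560.09051849 425.41270071] [ 1.43289768  0.21711353  1.51600558 -0.05837571  1.40411098  1.39136125] 11.787704741759239
[ -1.43234391 -14.87896215 -18.77227785]
[ -1.52647445 -15.31311091 -29.80870183]
```

```bash
python3 -m crank '[-0.2,-3.3,-1.9,0,1,-0.5,-6.6,-3.8,0,1,-0.7,-9.9,-5.7,0,1,-1,-13.2,-7.6,0,1,-1.2,-16.5,-9.6,0,1,-1.5,-19.8,-11.5,0,1,-1.7,-23,-13.4,0,1,-2,-26,-15.3,0,1,-2.2,-29,-17.2,0,1,-2.5,-32,-19,0,1,-2.7,-35,-21,0,1,-2.9,-38.5,-23,0,1]'
python3 - <<'E'
from h import *
A,p=tool();s=get_state();print(A.round(3),p,s['q'],s['gripper_width'])
print('radial',A.T@np.array([-.404,.914,0]))
E
```

```text
time_s: 10.82
position: [-327.0, 769.6, 431.7]
tcp_rot: [1.196, 1.186, -1.132]
ft_force: [-1.1, 2.7, -1.3]
gripper_width: 11.4
[[ 0.058  0.997  0.05 ]
 [-0.003  0.05  -0.999]
 [-0.998  0.058  0.006]] [-326.97144483  769.57032697  431.70714999] [ 1.95987391  0.73619548  0.66528711 -0.05401357  1.76453605  1.90024597] 11.375858741403714
radial [-0.02607381 -0.35717297 -0.93293067]
```

Now overreach radially outward, 12 rows.

```bash
python3 -m crank '[0,-20,-52,0,1,0,-20,-52,0,1,0,-20,-52,0,1,0,-20,-52,0,1,0,-20,-52,0,1,0,-20,-52,0,1,0,-20,-52,0,1,0,-20,-52,0,1,0,-20,-52,0,1,0,-20,-52,0,1,0,-20,-52,0,1,0,-20,-52,0,1]'
cat > st.py <<'E'
from h import *
A,p=tool();s=get_state();print(A.round(3),p,s['q'].round(3),s['gripper_width'])
F=filler();t=-F[:,2];print('tilt',np.degrees(np.arccos(-A[2,0])),'az',np.degrees(np.arctan2(A[1,0],A[0,0])),'err to target',np.degrees(np.arccos(A[:,0]@t)))
c=np.cross(A[:,0],t);o=np.array([-c[1],c[0],0]);o/=np.linalg.norm(o);print('overreach az',np.degrees(np.arctan2(o[1],o[0])),'cur az',np.degrees(np.arctan2(p[1],p[0])))
r=np.array([p[0],p[1],0])/np.hypot(*p[:2]);print('radial in tool',(A.T@r).round(3),'down in tool',(A.T@[0,0,-1]).round(3),'ccw tangent',(A.T@[-r[1],r[0],0]).round(3))
E
python3 st.py
```

```text
time_s: 11.82
position: [-377.8, 888.9, 322.3]
tcp_rot: [1.215, 1.225, -1.124]
ft_force: [-0.1, 0.1, -1.4]
gripper_width: 11.6
[[ 0.043  0.998  0.052]
 [ 0.033  0.051 -0.998]
 [-0.999  0.044 -0.031]] [-377.76077904  888.90336479  322.32318504] [ 1.961  1.065  0.236 -0.054  1.825  1.896] 11.62175970689091
tilt 3.103326998077073 az 38.03061615338405 err to target 34.11413082213892
overreach az 113.6004280009037 cur az 113.02422805857337
radial in tool [ 0.014 -0.343 -0.939] down in tool [ 0.999 -0.044  0.031] ccw tangent [-0.052 -0.938  0.342]
```

Tilt seems to re-latch once per call, so short calls should be more efficient. Testing.

```bash
for k in 1; do python3 -m crank '[0,-20,-52,0,1,0,-20,-52,0,1]' >/dev/null; python3 st.py | grep -E "tilt|\[-3|\]\]"; python3 -m crank '[0,-20,-52,0,1]' >/dev/null; python3 st.py| grep -E "tilt|\]\]";python3 -m crank '[0,-20,-52,0,1]' >/dev/null; python3 st.py| grep -E "tilt|\]\]"; python3 -m crank '[20,-20,-52,0,1]' >/dev/null; python3 st.py| grep -E "tilt|\]\]"; python3 -m crank '[-20,-20,-52,0,1]' >/dev/null; python3 st.py| grep -E "tilt|\]\]"; done
```

```text
[-0.997  0.031 -0.067]] [-386.62155848  909.26217437  301.69384036] [ 1.962  1.088  0.235 -0.053  1.766  1.897] 11.670206647625562
tilt 4.2310393474667745 az 67.93710469577472 err to target 31.9315489822743
 [-0.996  0.023 -0.089]] [-391.71850953  920.883104    291.70822281] [ 1.962  1.098  0.236 -0.052  1.73   1.898] 11.962203786586867
tilt 5.298685251062083 az 78.68110384424409 err to target 30.54447113847695
 [-0.993  0.013 -0.117]] [-397.38095991  933.46820434  284.71512314] [ 1.962  1.106  0.236 -0.051  1.692  1.899] 11.569102427046271
tilt 6.771520645516017 az 86.91365768195232 err to target 28.83982638260766
 [-0.989  0.003 -0.145]] [-403.62828818  948.55595911  270.39676721] [ 1.962  1.123  0.235 -0.05   1.647  1.9  ] 11.596185040117495
tilt 8.329017593379067 az 92.13655083264094 err to target 27.139477862689834
 [-0.987 -0.004 -0.162]] [-406.8897928   954.60729744  269.6347691 ] [ 1.962  1.122  0.24  -0.05   1.624  1.9  ] 11.602496750718162
tilt 9.307901107374786 az 94.54457322007391 err to target 26.093507472020832
```

```bash
python3 -m crank '[8,-20,-52,0,1]' >/dev/null; python3 -m crank '[8,-20,-52,0,1]' >/dev/null; python3 -m crank '[10,-20,-52,0,1]' >/dev/null; python3 -m crank '[12,-20,-52,0,1]' >/dev/null; python3 st.py; python3 -m crank '[14,-20,-52,0,1]' >/dev/null; python3 -m crank '[16,-20,-52,0,1]' >/dev/null; python3 -m crank '[18,-20,-52,0,1]';python3 st.py
```

```text
[[-0.063  0.997  0.05 ]
 [ 0.275  0.065 -0.959]
 [-0.959 -0.047 -0.278]] [-429.61814603 1005.33808391  250.41729741] [ 1.963  1.154  0.235 -0.047  1.47   1.902] 11.671732126481263
tilt 16.370782392843516 az 102.92307221387324 err to target 18.807800384947516
overreach az 113.86928068553462 cur az 113.13881052391683
radial in tool [ 0.277 -0.332 -0.902] down in tool [0.959 0.047 0.278] ccw tangent [-0.05  -0.942  0.331]
time_s: 12.9
position: [-445.4, 1041.3, 230.8]
tcp_rot: [1.38, 1.568, -1.036]
ft_force: [1.1, 0.1, -2.4]
gripper_width: 11.8
[[-0.098  0.994  0.043]
 [ 0.351  0.075 -0.933]
 [-0.931 -0.076 -0.356]] [-445.44206795 1041.33814083  230.76297299] [ 1.963  1.185  0.235 -0.045  1.352  1.903] 11.849967369488027
tilt 21.347245747226378 az 105.53945531249477 err to target 13.761455947639785
overreach az 114.02370440887626 cur az 113.15926753880474
radial in tool [ 0.361 -0.322 -0.875] down in tool [0.931 0.076 0.356] ccw tangent [-0.048 -0.944  0.327]
```

```bash
python3 -m crank '[20,-18,-50,0,1]' >/dev/null; python3 -m crank '[22,-18,-50,0,1]' >/dev/null; python3 -m crank '[23,-18,-50,0,1]' >/dev/null; python3 -m crank '[24,-18,-50,0,1]' >/dev/null; python3 -m crank '[25,-18,-50,0,1]' >/dev/null;python3 -m crank '[26,-18,-50,0,1]'>/dev/null;python3 st.py
```

```text
[[-0.163  0.986  0.022]
 [ 0.493  0.101 -0.864]
 [-0.855 -0.13  -0.502]] [-470.17569403 1109.09631089  198.69501303] [ 1.957  1.245  0.235 -0.039  1.117  1.899] 11.65709620437312
tilt 31.272896814481758 az 108.3177771477414 err to target 3.765468853988164
overreach az 115.69219395638412 cur az 112.97339138368041
radial in tool [ 0.517 -0.292 -0.804] down in tool [0.855 0.13  0.502] ccw tangent [-0.042 -0.947  0.317]
```

```bash
python3 -m crank '[28,-18,-46,0,1]' >/dev/null; python3 -m crank '[28,-18,-46,0,1]' >/dev/null;python3 st.py; python3 -m crank '[-4,1,2,0,1,-8,2,4,0,1]'; python3 st.py
```

```text
[[-0.184  0.983  0.012]
 [ 0.537  0.111 -0.837]
 [-0.824 -0.147 -0.548]] [-479.35997483 1128.51729695  191.33339048] [ 1.958  1.263  0.235 -0.037  1.041  1.899] 11.89503183923113
tilt 34.547519816766396 az 108.90119876453974 err to target 0.5064289844920954
overreach az 131.5368159849163 cur az 113.01431552378281
radial in tool [ 0.566 -0.282 -0.775] down in tool [0.824 0.147 0.548] ccw tangent [-0.041 -0.948  0.316]
time_s: 13.73
position: [-463.3, 1094.2, 203.5]
tcp_rot: [1.476, 1.787, -0.961]
ft_force: [-0.3, 2.1, -1.9]
gripper_width: 11.8
[[-0.181  0.983  0.014]
 [ 0.53   0.11  -0.841]
 [-0.828 -0.145 -0.541]] [-463.25784458 1094.15939132  203.49417452] [ 1.956  1.124  0.519 -0.04   0.906  1.903] 11.837155536222165
tilt 34.08057000452681 az 108.8612062511813 err to target 0.9524903640482681
overreach az 121.64663979460153 cur az 112.94738886531786
radial in tool [ 0.559 -0.282 -0.78 ] down in tool [0.828 0.145 0.541] ccw tangent [-0.04  -0.948  0.315]
```

Tilt is within 1° of the neck axis. Working out the return shifts in the current tool frame.

```bash
python3 - <<'E'
from h import *
A,p=tool();q=p
for P in([-230,760,400],[60,520,450],[380,120,450],[640,0,400],[723,40,330],[723,84,225]):
    P=np.array(P,float);print(P,(A.T@(P-p)/10).round(1),np.linalg.norm(P-q)/41.7,'rows');q=P
E
```

```text
[-230.  760.  400.] [-38.2  16.4  17.8] 10.849464189965968 rows
[ 60. 520. 450.] [-60.3  41.6  35.7] 9.106396904579148 rows
[380. 120. 450.] [-87.3  68.7  69.7] 12.284171198911938 rows
[640.   0. 400.] [-94.3  93.6  82.9] 6.970955325538911 rows
[723.  40. 330.] [-87.9 103.3  83.4] 2.7748404438785936 rows
[723.  84. 225.] [-76.8 105.3  85.4] 2.730129202245743 rows
```

```bash
python3 -m crank '[-3.4,1.4,1.5,0,1,-6.8,2.8,3,0,1,-10.2,4.2,4.6,0,1,-13.6,5.7,6.2,0,1,-17,7.2,7.8,0,1,-20.4,8.7,9.4,0,1,-23.8,10.2,11,0,1,-27.2,11.6,12.6,0,1,-30.6,13,14.2,0,1,-34,14.6,15.8,0,1,-37,15.9,17.2,0,1,-39,17,18.4,0,1]'
python3 -m crank '[-2.3,2.6,1.8,0,1,-4.6,5.2,3.6,0,1,-6.9,7.8,5.4,0,1,-9.2,10.4,7.2,0,1,-11.5,13,9,0,1,-13.8,15.6,10.8,0,1,-16.1,18.2,12.6,0,1,-18.4,20.8,14.4,0,1,-20.7,23.4,16.4,0,1,-22.9,25.7,19.2,0,1,-25.1,28,22,0,1,-27.3,30.2,24.8,0,1]'
python3 - <<'E'
from h import *
import runpy
A,p=tool();q=p
for P in([380,120,450],[640,0,400],[723,40,330],[723,84,225]):
    P=np.array(P,float);print(P,(A.T@(P-p)/10).round(1),np.linalg.norm(P-q)/41.7,'rows');q=P
runpy.run_path('st.py')
E
```

```text
time_s: 14.73
position: [-221.6, 749.4, 411.3]
tcp_rot: [1.481, 1.796, -0.957]
ft_force: [0.0, 1.1, -1.0]
gripper_width: 12.0
time_s: 15.73
position: [119.2, 440.5, 454.1]
tcp_rot: [1.48, 1.792, -0.955]
ft_force: [1.8, -1.0, -2.3]
gripper_width: 11.7
[380. 120. 450.] [-21.6  22.1  27.4] 9.908121028307727 rows
[640.   0. 400.] [-28.6  47.1  40.6] 6.970955325538911 rows
[723.  40. 330.] [-22.2  56.7  41.2] 2.7748404438785936 rows
[723.  84. 225.] [-11.2  58.7  43.2] 2.730129202245743 rows
[[-0.181  0.983  0.015]
 [ 0.537  0.111 -0.836]
 [-0.824 -0.144 -0.548]] [119.22583382 440.45083782 454.05284568] [ 0.812 -0.202  2.023  0.6    1.091  0.522] 11.689377829955541
tilt 34.50109050923181 az 108.65855530662401 err to target 0.6185356110518485
overreach az 140.03373051641924 cur az 74.85355958266396
radial in tool [ 0.471  0.364 -0.804] down in tool [0.824 0.144 0.548] ccw tangent [ 0.315 -0.92  -0.233]
```

```bash
python3 -m crank '[-2.1,2.1,2.6,-7,1,-4.2,4.2,5.2,-14,1,-6.3,6.4,8,-21,1,-8.4,8.6,10.7,-28,1,-10.5,10.8,13.4,-35,1,-12.6,13,16.1,-42,1,-14.7,15.2,18.8,-49,1,-16.8,17.4,21.5,-56,1,-19,19.6,24.2,-63,1,-21.6,22.1,27.4,-70,1,-22.4,25.6,29.2,-77,1,-23.2,29.2,31,-84,1]'
python3 - <<'E'
from h import *
import runpy
A,p=tool();q=p
for P in([640,0,400],[723,20,350],[723,84,225]):
    P=np.array(P,float);print(P,(A.T@(P-p)/10).round(1),np.linalg.norm(P-q)/41.7,'rows');q=P
runpy.run_path('st.py')
u=-np.array([-0.981,-0.092,0.166]);print('turn still',np.degrees(np.arctan2(-A[:,1]@u,A[:,2]@u)))
E
```

```text
time_s: 16.73
position: [389.6, 134.9, 442.7]
tcp_rot: [0.65, 1.783, 0.223]
ft_force: [2.1, 1.0, -1.5]
gripper_width: 11.8
[640.   0. 400.] [-8.2 -5.3 27.1] 6.895989264705318 rows
[723.  20. 350.] [-4.4 -3.4 36. ] 2.372646891535873 rows
[723.  84. 225.] [ 9.3 -3.9 38.8] 3.367661341793103 rows
[[-0.179  0.313  0.933]
 [ 0.533  0.827 -0.175]
 [-0.827  0.466 -0.315]] [389.63880487 134.87678061 442.65984711] [-0.204  0.074  1.797  0.508  1.597 -1.576] 11.82638281288776
tilt 34.2498934242912 az 108.57092287102284 err to target 0.8568864491225454
overreach az 133.3762136042767 cur az 19.09372963885394
radial in tool [0.005 0.566 0.824] down in tool [ 0.827 -0.466  0.315] ccw tangent [ 0.563  0.68  -0.471]
turn still -17.821846406242393
```

```bash
python3 -m crank '[-1.2,-0.8,3.8,-4,1,-2.4,-1.6,7.6,-8,1,-3.6,-2.3,11.4,-12,1,-4.8,-3,15.2,-14,1,-6,-3.8,19,-14,1,-7.1,-4.5,22.8,-14,1,-7.6,-4.6,26.6,-14,1,-6.2,-4.2,30,-14,1,-5,-3.8,33,-14,1,-4.4,-3.4,36,-14,1,-4.4,-3.4,36,-14,1]'
python3 -m crank '[0,0,0,0,1]'
cat > rel.py <<'E'
from h import *
import sys
A,p=tool();s=get_state();F=filler();rim=np.array([708.9,124.3,164.3])
cap=p+34*A[:,0];c=F.T@(cap-rim)
w=F.T@A[:,2];print('cap origin in filler',c.round(1),'ax err(filler)',(F.T@A[:,0]).round(3),'wing cw from y',np.degrees(np.arctan2(-w[0],-w[1]) if w[1]<0 else np.arctan2(w[0],w[1])).round(1))
print('shift cm to axis at z=',[(z,(A.T@F@(np.array([0,0,z])-c)/10).round(2).tolist()) for z in(40,10,-8)])
print('force filler',(F.T@s['ft_force']).round(1),'torque',(F.T@s['torque']).round(2),'w',s['gripper_width'].round(1),'t',s['time_s'],'q',s['q'].round(2))
print('filler x,y,z in tool',(A.T@F).T.round(2).tolist())
E
python3 rel.py
```

```text
time_s: 17.65
position: [723.5, 21.6, 342.3]
tcp_rot: [0.481, 1.728, 0.429]
ft_force: [1.1, -0.2, -2.4]
gripper_width: 11.7
time_s: 17.73
position: [721.2, 21.2, 345.1]
tcp_rot: [0.48, 1.728, 0.43]
ft_force: [-0.5, 0.4, -1.2]
gripper_width: 11.7
cap origin in filler [ 20.3  22.4 172.3] ax err(filler) [-0.011 -0.003 -1.   ] wing cw from y 21.1
shift cm to axis at z= [(40, [13.26, -0.97, 2.73]), (10, [16.26, -0.94, 2.71]), (-8, [18.06, -0.93, 2.69])]Traceback (most recent call last):
  File "rel.py", line 7, in <module>
    print('force filler',(F.T@s['ft_force']).round(1),'torque',(F.T@s['torque']).round(2),'w',s['gripper_width'].round(1),'t',s['time_s'],'q',s['q'].round(2))
                                                                                              ^^^^^^^^^^^^^^^^^^^^^^^^
AttributeError: 'float' object has no attribute 'round'
```

```bash
sed -i "s/s\['gripper_width'\].round(1)/round(float(s['gripper_width']),1)/" rel.py; python3 -m crank '[1,-0.3,4,-1.5,1,2,-0.6,8,-3,1,3,-1,12,-4,1,3,-1,12,-4,1,3,-1,12,-4,1]'
python3 - <<'E'
from h import *
W=cam('wrist');np.savez('w5.npz',*W);i=get_image('wrist');cv2.imwrite('pics/w5.png',i)
c=proj(W,[708.9,124.3,164.3]);print(c);x,y=(c-60).astype(int);x=max(x,0);y=max(y,0);print(x,y)
cv2.imwrite('pics/c5.png',cv2.resize(i[y:y+120,x:x+120],None,fx=5,fy=5,interpolation=cv2.INTER_CUBIC))
E
python3 rel.py
```

```text
time_s: 18.15
position: [832.0, 31.8, 289.2]
tcp_rot: [0.43, 1.709, 0.488]
ft_force: [-1.0, -0.6, -1.9]
gripper_width: 11.8
[290.55492621  83.39346696]
230 23
cap origin in filler [-32.  -85.2 144.1] ax err(filler) [-0.011 -0.003 -1.   ] wing cw from y 17.1
shift cm to axis at z= [(40, [10.35, 0.65, -9.15]), (10, [13.35, 0.68, -9.17]), (-8, [15.15, 0.7, -9.18])]
force filler [-0.8 -0.1 -0.8] torque [ 0.01  0.4  -0.02] w 11.5 t 18.2 q [-0.22  0.92  0.76  0.52  1.78 -1.8 ]
filler x,y,z in tool [[-0.01, 0.96, -0.29], [-0.0, -0.29, -0.96], [-1.0, -0.01, 0.01]]
```

View pics/c5.png

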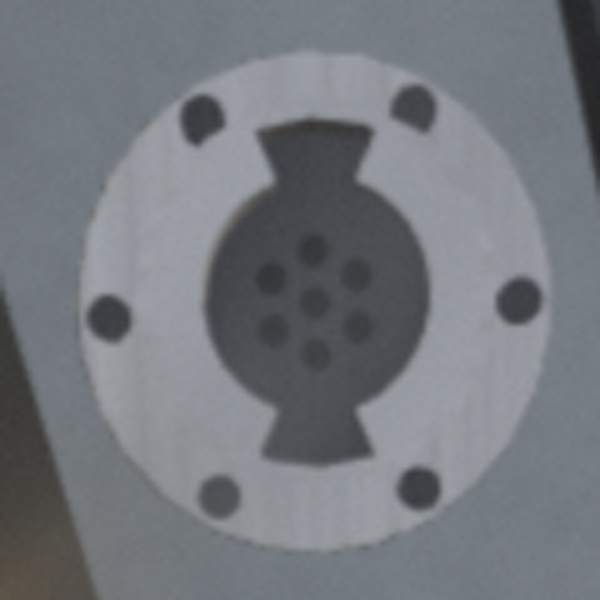

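This view is clear: bore centre at about (317,294) in the crop, with the notches at (315,122) and (317,462), almost aligned with the wing.

```bash
python3 - <<'E'
from h import *
z=np.load('w5.npz');W=(z['arr_0'],z['arr_1'],z['arr_2']);F=filler();rim=np.array([708.9,124.3,164.3]);f=lambda x,y:(230+x/5,23+y/5)
c=F.T@(onplane(W,f(317,294),rim,F[:,2])-rim);print('centre off',c)
q=[F.T@(onplane(W,f(*a),rim,F[:,2])-rim) for a in((315,122),(317,462),(205,300),(430,296))];d=q[0]-q[1];print(np.round(q,1),np.linalg.norm(d),'bore',np.linalg.norm(q[2]-q[3]),np.degrees(np.arctan2(-d[0],-d[1])))
fl=[(315,50),(318,550),(80,310),(550,297)]
o=rim-36*F[:,2];print('flange ctr',np.mean([F.T@(onplane(W,f(*a),o,F[:,2])-o) for a in fl],0))
C=cam('top');w=two(W,f(317,294),C,(218.4,111.2));print(w,F.T@(w[0]-rim))
E
```

```text
centre off [2.79291553e+00 5.28243856e-01 9.83149812e-15]
[[ 10.5  27.4  -0. ]
 [ -5.4 -27.   -0. ]
 [-16.5   5.4  -0. ]
 [ 21.8  -5.7   0. ]] 56.693052833013084 bore 39.90276517669152 -163.69917814289718
flange ctr [ 3.34124838e+00  5.01933548e-01 -1.68455291e-14]
(array([708.00805076, 123.98509941, 168.07347206]), np.float64(1.566744957270588)) [2.16240753 0.94590172 3.09242475]
```

```bash
sed -i 's/rim=np.array(\[708.9,124.3,164.3\])/rim=np.array([708.9,124.3,164.3])+F@[2.6,0.6,1.5]/' rel.py; python3 -m crank '[1,0.4,-3.5,-0.8,1,3,0.8,-7,-0.8,1,6,0.9,-9.3,-0.8,1,9,0.9,-9.3,-0.8,1,11.5,0.9,-9.3,-0.8,1,12.9,0.9,-9.3,-0.8,1,13.2,0.9,-9.3,-0.8,1,13.2,0.9,-9.3,-0.8,1]'
python3 rel.py
```

```text
time_s: 18.87
position: [715.9, 101.9, 205.8]
tcp_rot: [0.419, 1.699, 0.5]
ft_force: [0.4, -0.4, -2.0]
gripper_width: 12.0
cap origin in filler [ 1.6 -0.  11.9] ax err(filler) [-0.012 -0.006 -1.   ] wing cw from y 16.2
shift cm to axis at z= [(40, [-2.81, -0.18, 0.07]), (10, [0.19, -0.15, 0.04]), (-8, [1.99, -0.13, 0.03])]
force filler [-1.6 -0.3 -1.4] torque [-0.01  0.39  0.02] w 12.0 t 18.8667 q [-0.16  0.76  1.3   0.53  1.42 -1.96]
filler x,y,z in tool [[-0.01, 0.96, -0.28], [-0.01, -0.28, -0.96], [-1.0, -0.01, 0.01]]
```

```bash
python3 -m crank '[0.4,-0.15,0,0,1,0.8,-0.15,0,0,1,1.2,-0.15,0,0,1,1.6,-0.15,0,0,1,1.9,-0.15,0,0,1,1.9,-0.15,0,0,1]'
python3 rel.py
```

```text
time_s: 19.37
position: [712.6, 111.0, 185.9]
tcp_rot: [0.42, 1.702, 0.5]
ft_force: [-0.6, 1.1, -0.6]
gripper_width: 11.8
cap origin in filler [-1.9  0.1 -9.9] ax err(filler) [-0.011 -0.003 -1.   ] wing cw from y 16.3
shift cm to axis at z= [(40, [-4.99, 0.14, -0.01]), (10, [-1.99, 0.16, -0.03]), (-8, [-0.19, 0.18, -0.04])]
force filler [ 0.7  0.2 -1.2] torque [0.07 0.52 0.05] w 11.8 t 19.3667 q [-0.15  0.77  1.32  0.54  1.38 -1.97]
filler x,y,z in tool [[-0.01, 0.96, -0.28], [-0.0, -0.28, -0.96], [-1.0, -0.01, 0.01]]
```

```bash
python3 -m crank '[0.1,0.1,0,0,1,0.2,0.1,0,0,1,0.3,0.1,0,0,1,0.3,0.1,0,0,1]';python3 rel.py|grep -E "cap|force"; python3 -m crank '[0.15,0,0,0,1,0.3,0,0,0,1,0.3,0,0,0,1]';python3 rel.py|grep -E "cap|force";python3 -m crank '[0.15,0,0,0,1,0.3,0,0,0,1,0.3,0,0,0,1]';python3 rel.py|grep -E "cap|force"
```

```text
time_s: 19.7
position: [712.4, 113.3, 184.6]
tcp_rot: [0.42, 1.702, 0.5]
ft_force: [0.7, 0.4, -1.0]
gripper_width: 11.7
cap origin in filler [ -0.8  -0.4 -12.3] ax err(filler) [-0.011 -0.004 -1.   ] wing cw from y 16.3
force filler [-0.4 -0.8 -0.9] torque [-0.07  0.46 -0.01] w 11.7 t 19.7 q [-0.15  0.77  1.33  0.54  1.38 -1.97]
time_s: 19.95
position: [712.1, 114.7, 182.3]
tcp_rot: [0.42, 1.701, 0.499]
ft_force: [0.5, -4.7, 3.4]
gripper_width: 11.6
cap origin in filler [ -0.9  -0.6 -14.9] ax err(filler) [-0.011 -0.005 -1.   ] wing cw from y 16.3
force filler [-1.8  1.1  5.4] torque [0.15 0.46 0.  ] w 11.6 t 19.95 q [-0.15  0.77  1.33  0.54  1.37 -1.97]
time_s: 20.2
position: [711.6, 116.1, 180.0]
tcp_rot: [0.42, 1.701, 0.499]
ft_force: [0.4, -6.8, 7.2]
gripper_width: 11.7
cap origin in filler [ -1.   -0.6 -17.7] ax err(filler) [-0.011 -0.005 -1.   ] wing cw from y 16.3
force filler [-1.2  1.8  9.6] torque [0.42 0.38 0.01] w 11.7 t 20.2 q [-0.14  0.78  1.34  0.54  1.36 -1.97]
```

Plunger-like force with no hard stop, so the lugs are in the notches. I'll push on.

```bash
python3 -m crank '[0.15,0,0,0,1,0.3,0,0,0,1,0.3,0,0,0,1]'>/dev/null;python3 rel.py|grep -E "cap|force";python3 -m crank '[0.1,0,0,0,1,0.2,0,0,0,1,0.2,0,0,0,1]'>/dev/null;python3 rel.py|grep -E "cap|force"
```

```text
cap origin in filler [ -1.2  -1.  -18.7] ax err(filler) [-0.013 -0.006 -1.   ] wing cw from y 16.2
force filler [-0.6  5.8 25.1] torque [ 1.41  0.14 -0.01] w 11.6 t 20.45 q [-0.14  0.78  1.34  0.54  1.36 -1.97]
cap origin in filler [ -1.2  -1.4 -19.3] ax err(filler) [-0.013 -0.008 -1.   ] wing cw from y 16.2
force filler [ 0.2  8.2 37.8] torque [ 2.15 -0.04 -0.02] w 11.6 t 20.7 q [-0.14  0.78  1.34  0.54  1.36 -1.97]
```

```bash
python3 -m crank '[-0.1,0.04,-0.07,0,1,-0.2,0.08,-0.13,0,1,-0.2,0.08,-0.13,0,1]'>/dev/null;python3 rel.py|grep -E "cap|force"; python3 -m crank '[0,0,0,4,1,0,0,0,8,1,0,0,0,8,1]'>/dev/null;python3 rel.py|grep -E "cap|force"
```

```text
cap origin in filler [ -0.9  -0.8 -18.4] ax err(filler) [-0.014 -0.008 -1.   ] wing cw from y 16.2
force filler [-6.1  0.4 22.3] torque [ 0.31  1.29 -0.04] w 12.1 t 20.95 q [-0.14  0.77  1.34  0.54  1.36 -1.97]
cap origin in filler [ -1.   -0.2 -18.8] ax err(filler) [-0.014 -0.007 -1.   ] wing cw from y 24.5
force filler [-5.3  4.4 22.6] torque [0.86 1.15 0.36] w 12.0 t 21.2 q [-0.14  0.77  1.34  0.54  1.36 -1.83]
```

```bash
python3 -m crank '[0,0,0,5,1,0,0,0,10,1,0,0,0,14,1,0,0,0,14,1]'>/dev/null;python3 rel.py|grep -E "cap|force"
```

```text
cap origin in filler [ -0.1   0.7 -20.6] ax err(filler) [-0.012 -0.004 -1.   ] wing cw from y 38.6
force filler [-3.1  3.7  6.3] torque [ 0.51  0.75 -0.32] w 11.3 t 21.5333 q [-0.14  0.77  1.34  0.54  1.36 -1.58]
```

```bash
python3 -m crank '[-0.2,0,0,0,1,-0.4,0,0,0,1,-0.4,0,0,0,1]'>/dev/null;python3 rel.py|grep -E "cap|force";python3 -m crank '[-0.2,0,0,0,1,-0.4,0,0,0,1,-0.4,0,0,0,1]'>/dev/null;python3 rel.py|grep -E "cap|force"
```

```text
cap origin in filler [ -0.1   1.1 -20.1] ax err(filler) [-0.01  -0.002 -1.   ] wing cw from y 38.4
force filler [ -6.2  -5.6 -24.9] torque [-1.36  1.24 -0.21] w 11.7 t 21.7833 q [-0.14  0.78  1.34  0.54  1.36 -1.59]
cap origin in filler [ -0.2   1.7 -19.2] ax err(filler) [-0.009  0.001 -1.   ] wing cw from y 38.4
force filler [ -9.3 -13.  -52.9] torque [-2.54  2.04 -0.14] w 11.6 t 22.0333 q [-0.14  0.78  1.34  0.54  1.37 -1.58]
```

Lugs are under the lips: it resists a 50 N pull. I'll push back down and turn to the stop.

```bash
python3 -m crank '[0.4,0,0,0,1,0.9,0,0,0,1,1,0,0,0,1]'>/dev/null;python3 rel.py|grep -E "cap|force";python3 -m crank '[0,0,0,5,1,0,0,0,10,1,0,0,0,15,1,0,0,0,20,1,0,0,0,20,1]'>/dev/null;python3 rel.py|grep -E "cap|force"
```

```text
cap origin in filler [ -0.6   1.2 -22.8] ax err(filler) [-0.012 -0.003 -1.   ] wing cw from y 38.3
force filler [-5.7  9.8 16.4] torque [1.17 1.17 0.05] w 11.6 t 22.2833 q [-0.14  0.78  1.35  0.54  1.36 -1.59]
cap origin in filler [ -0.3   0.5 -21.8] ax err(filler) [-0.012 -0.005 -1.   ] wing cw from y 58.6
force filler [-3.3  5.2 11.5] torque [ 0.69  0.93 -0.31] w 11.8 t 22.7 q [-0.14  0.78  1.34  0.54  1.36 -1.23]
```

```bash
python3 -m crank '[0.05,0,0,6,1,0.1,0,0,12,1,0.1,0,0,18,1,0.1,0,0,24,1,0.1,0,0,30,1,0.1,0,0,30,1]'>/dev/null;python3 rel.py|grep -E "cap|force";python3 -m crank '[0,0,0,3,1,0,0,0,6,1,0,0,0,6,1]'>/dev/null;python3 rel.py|grep -E "cap|force"
```

```text
cap origin in filler [ -0.1  -0.1 -22.5] ax err(filler) [-0.012 -0.006 -1.   ] wing cw from y 88.7
force filler [-2.   1.1 12.1] torque [ 0.22  0.69 -0.32] w 11.4 t 23.2 q [-0.14  0.78  1.35  0.54  1.35 -0.71]
cap origin in filler [ -0.1  -0.2 -22.5] ax err(filler) [-0.012 -0.006 -1.   ] wing cw from y -85.6
force filler [-1.4  1.1 12.4] torque [ 0.2   0.65 -0.07] w 11.7 t 23.45 q [-0.14  0.78  1.35  0.54  1.35 -0.61]
```

```bash
python3 -m crank '[0,0,0,2,1,0,0,0,4,1,0,0,0,4,1]'>/dev/null;python3 rel.py|grep -E "cap|force";
```

```text
cap origin in filler [ -0.1  -0.2 -22.5] ax err(filler) [-0.013 -0.006 -1.   ] wing cw from y -81.7
force filler [-2.4  0.9 11.7] torque [0.19 0.7  1.36] w 11.5 t 23.7 q [-0.14  0.78  1.34  0.54  1.35 -0.54]
```

Stop felt (torque jumped to 1.4 N m). I'll let it spring up.

```bash
python3 -m crank '[-0.1,0,0,-2,1,-0.2,0,0,-2,1,-0.3,0,0,-2,1,-0.35,0,0,-2,1,-0.35,0,0,-2,1]'>/dev/null;python3 rel.py|grep -E "cap|force";python3 -m crank '[-0.15,0,0,0,1,-0.15,0,0,0,1]'>/dev/null;python3 rel.py|grep -E "cap|force"
```

```text
cap origin in filler [ -0.   -0.  -20.7] ax err(filler) [-0.012 -0.005 -1.   ] wing cw from y -83.7
force filler [-4.7 -4.5 -3.1] torque [-0.98  1.01  0.46] w 11.7 t 24.1167 q [-0.14  0.78  1.34  0.54  1.36 -0.57]
cap origin in filler [ -0.   -0.  -18.9] ax err(filler) [-0.012 -0.005 -1.   ] wing cw from y -83.7
force filler [-4.6 -3.8  0.1] torque [-0.77  1.01  0.43] w 11.3 t 24.2833 q [-0.14  0.77  1.34  0.54  1.36 -0.57]
```

```bash
python3 -m crank '[-0.1,0,0,0,1,-0.2,0,0,0,1,-0.2,0,0,0,1]'>/dev/null;python3 rel.py|grep -E "cap|force";python3 -m crank '[0,0,0,-4,1,0,0,0,-8,1,0,0,0,-8,1]'>/dev/null;python3 rel.py|grep -E "cap|force"
```

```text
cap origin in filler [ -0.1   0.1 -17.8] ax err(filler) [-0.011 -0.005 -1.   ] wing cw from y -83.7
force filler [-7.2 -8.3 -9.9] torque [-1.36  1.22  0.54] w 11.4 t 24.5333 q [-0.14  0.77  1.34  0.54  1.36 -0.57]
cap origin in filler [  0.1   0.7 -17.8] ax err(filler) [-0.011 -0.004 -1.   ] wing cw from y 88.2
force filler [-5.2 -3.1 -8.6] torque [-0.66  0.93  0.2 ] w 11.4 t 24.7833 q [-0.14  0.77  1.34  0.54  1.37 -0.72]
```

Risen to the seat depth and resisting a pull. I'll centre in the seat, relax and release.

```bash
python3 -m crank '[0.1,0.05,-0.02,2,1,0.15,0.05,-0.02,3,1,0.15,0.05,-0.02,3,1]'>/dev/null;python3 rel.py|grep -E "cap|force";python3 -m crank '[0,0,0,0,0.65,0,0,0,0,0.65,0,0,0,0,0.65,0,0,0,0,0.65]'; python3 rel.py|grep -E "cap|force"
```

```text
cap origin in filler [  0.3   0.1 -18. ] ax err(filler) [-0.011 -0.004 -1.   ] wing cw from y -88.5
force filler [-3.5  0.2  4.1] torque [-0.03  0.83 -0.01] w 11.9 t 25.0333 q [-0.14  0.77  1.34  0.54  1.36 -0.66]
time_s: 25.37
position: [710.3, 117.7, 180.2]
tcp_rot: [1.325, 1.836, -0.71]
ft_force: [-0.0, -0.6, -0.5]
gripper_width: 29.6
cap origin in filler [  0.7   0.1 -18.6] ax err(filler) [-0.011 -0.004 -1.   ] wing cw from y -88.7
force filler [-0.8  0.2 -0.1] torque [-0.04  0.28 -0.02] w 29.6 t 25.3667 q [-0.14  0.77  1.34  0.54  1.36 -0.66]
```

Released. Retreat along the neck axis and look.

```bash
python3 -m crank '[-1,0,0,0,0.65,-3,0,0,0,0.65,-6,0,0,0,0.65,-10,0,0,0,0.65,-14,0,0,0,0.65,-16,0,0,0,0.65,-16,0,0,0,0.65]'
python3 - <<'E'
from h import *
W=cam('wrist');np.savez('w6.npz',*W);i=get_image('wrist');F=filler();rim=np.array([708.9,124.3,164.3])+F@[2.6,0.6,1.5]
c=proj(W,rim);x,y=np.clip((c-90).astype(int),0,[380,240]);print(c,x,y)
t=get_image('top');cv2.imwrite('pics/t6.png',t)
a=cv2.resize(i[y:y+180,x:x+180],(540,540),interpolation=cv2.INTER_CUBIC)
cv2.imwrite('pics/c6.png',a)
E
```

```text
time_s: 25.95
position: [741.8, 28.8, 317.5]
tcp_rot: [1.327, 1.827, -0.707]
ft_force: [1.3, 0.0, 1.3]
gripper_width: 30.1
[280.55069041 184.43972403] 190 94
```

View pics/c6.png

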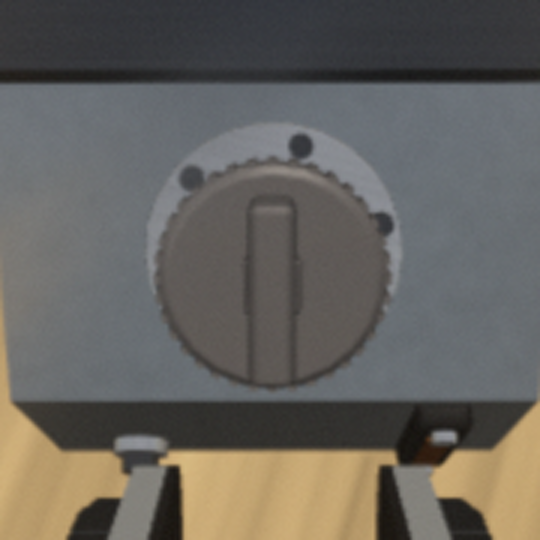

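The cap sits square on the neck, with its wing up the slope at about 91° from y, which is the notch line plus 75°. The gripper is clear.

```bash
python3 -c "
from rig import *
s=get_state();print(s['time_s'],s['ft_force']);print(job_done())"
```

```text
26.05 [ 0.1696667  -0.06447957 -0.28901421]
the job is handed in; nothing more can be done
None
```

The grey winged cap is back on the filler neck, locked as far as I can tell. I handed the job in at 26 s with the gripper open and clear.

**What I did**
- **Tilting the tool:** The moves can't tilt the tool, so after gripping the cap by its wing I tilted it about 34.5° by repeatedly overreaching at the edge of the arm's reach.
- **Fitting the cap:** I carried it to the neck and lined up its lugs with the notches, seen 16° clockwise of y. I pushed down and turned it clockwise to the stop, where the torque rose to 1.4 N m. Then I let it spring up and released it.

**Last checks**
- **Lugs under the lips:** Partway through the turn the cap held against a pull of about 50 N.
- **Seat:** Past the stop it rose about 3.5 mm, and then held against a pull of about 10 N.
- **Final picture:** The cap sits square on the neck, with the wing about 91° from y, matching notch plus 75°.

**What disagreed**
- **Jam on the way in:** It stuck under a push of up to 38 N, until I eased off and re-centred it. It then went in during the first part of the turn.
- **Depth:** My depth readings were about 1 mm off the given values.
- **Turn-back test:** It turned back about 8° with little resistance while up in its seat. I took this as play in the seat and did not test it further.
- **Bystanders:** The picture after the lift showed those in view still in place. I did not check them again at the end.

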